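# Pump a brake piston home with the ratchet press

### The job

Stand the worn brake pad in the press, in the gap between the ram and the caliper piston, let go of it, then work the ratchet handle in repeated full strokes until the pad has pushed the piston fully home in the caliper and the handle goes solid. Do not force it any further than that or push the piston or ram by hand; let the handle go back to rest, and leave the other things on the bench alone.

Things in the scene. Friction and masses are not known exactly. Their poses are not given: they have to be found in the camera images.
- press: Low steel bench press, fixed to the bench, open from above. Origin on the bench under the ram's line; its y axis is the way the ram pushes, z up. Base plate x -43 to 67, y -125 to 175 mm, 12 mm thick. On the line x = 0: at negative y a square ram in two guides (top 56 mm above the bench), at positive y an aluminium brake caliper 60 mm across (top 72 mm), the pad's bed between.
- press_pivot (a point): The lever's upright pivot axis, given at the height of handle's point (105 mm above the bench).
- handle (a point): Centre of the upright round rubber hand grip at the lever's end, 22 mm in diameter, from 70 to 128 mm above the bench (this point 105 mm), 150 mm from the pivot axis; the lever arm below it is 20 mm wide, its top 70 mm above the bench. It can be pinched from above.
- lever (a joint): Lever angle, rad: 0 at the rest stop, 0.54 at the forward stop; grows clockwise seen from above, the grip moving along the press's +y; at 0.27 the lever points along the press's -x. A light spring (1.5 N at the grip) returns it. Its pawl, 30 mm from the pivot, drives the ram: each stroke from below 0.06 to above 0.48 moves the ram on 10 mm; on the way back it clicks over. Needs 4 to 7 strokes.
- pad_centre (a point): Centre of the loose worn brake pad, a plate standing on edge on the bench: 56 mm wide along its x, 18 mm thick along its y (6 mm dark steel plate at +y, grey lining block 50 mm wide and 46 mm high at -y), 50 mm high (this point half-way). 0.2 to 0.33 kg. In the press it stands the same way up, thickness along the press's y; either face may look at the piston.
- ram_nose (a point): Centre of the flat front face of the ram's round nose (32 mm across), looking along the press's +y, 40 mm above the bench. The nose sits on a stiff cushion (70 N per mm).
- piston_face (a point): Centre of the flat front face of the caliper piston (42 mm across), looking along the press's -y, 42 mm above the bench. At the start the gap between ram nose and piston is 28 to 54 mm.
- piston (a joint): How far the piston stands out of its home seat, in m: 0 is fully home (it then still stands 3 mm proud of the caliper's edge). It starts at 0.018 to 0.024 and slides in under about 20 N.
- ram (a joint): How far the ram has advanced along the press's +y, in m; it stays there as the lever goes back (a loaded ram eases back 1 to 2 mm). Force along the stroke at the grip: about 4 N while the ram runs free, 7 to 11 N while the pad pushes the piston in; once the piston is home, part-way through a stroke, it climbs by 0.5 to 1 N per mm of grip travel. 14 N is solid; at about 22 N the piston seat is damaged.
- socket: Bystander: a short steel socket, 28 mm across and 32 mm high, standing in front of the press; origin at its underside.
- spanner: Bystander: a steel spanner lying behind the press; origin at its middle.
- driver: Bystander: a screwdriver lying at the left; origin at its middle.
- spraycan: Bystander: a can 60 mm across and 170 mm high at the back; origin at its underside.
- fluid: Bystander: a bottle 68 mm across and 150 mm high at the back; origin at its underside.
- tin: Bystander: a shallow steel bowl 84 mm across and 35 mm high at the right; origin at its underside.
- mallet: Bystander: a hammer lying at the left; origin at its middle.
- pad_bed (a point): Middle of the bed where the pad shall stand, on top of the base plate, 12 mm above the bench, on the press's line x = 0. Two lips 5 mm high run beside it, their inner faces 33 mm either side of the line. Where along y the gap lies is told by ram_nose and piston_face.
Not all that is in view belongs to the job. Several things look just like the part that bears pad_centre: the one meant starts farthest from the robot's base.

How it is judged (in metres and radians):
On the way, in this order (a step that is already met when the one before it is completed fails the run):
1. the pad stands upright in the gap between ram and piston, released (x of pad_centre in the frame of press between -0.015 and 0.015 m and y of pad_centre in the frame of press between 0.025 and 0.09 m and height (world z) of pad_centre between 0.032 and 0.042 m and angle between pad_centre's own z axis and vertical below 0.2 rad and angle between the y axis of pad_centre and the y axis of press, either way round below 0.3 rad and contact force between the fingers and pad below 0.2 N and value of joint piston above 0.0165 m), for 0.2 s.
2. the piston is being pushed in with the hand on the ratchet handle (value of joint piston between 0.002 and 0.016 m and contact force between the fingers and lever above 0.5 N).
At the end, for the whole second after the job is handed in: Piston within 1.2 mm of home; pad upright (0.2 rad) in the bed, within 15 mm of the middle line, at rest, its centre within 22 mm of the ram nose and 20 mm of the piston face; lever within 0.06 rad of rest (value of joint piston below 0.0012 m and value of joint lever below 0.06 rad and x of pad_centre in the frame of press between -0.015 and 0.015 m and horizontal distance between pad_centre and piston_face below 0.02 m and horizontal distance between pad_centre and ram_nose below 0.022 m and height (world z) of pad_centre between 0.032 and 0.044 m and angle between pad_centre's own z axis and vertical below 0.2 rad and linear speed of pad below 0.02 m/s); the robot touches nothing.
It fails at once if the piston seat is overloaded: more than 95 N between pad and piston (about 22 N at the handle) (contact force between pad and piston above 95 N).
It fails at once if the piston or the ram is pushed by the robot itself (contact force between any of the arm, the fingers and piston above 4 N or contact force between any of the arm, the fingers and ram above 4 N).
It fails at once if the pad is held in the fingers while the piston goes in (contact force between the fingers and pad above 1 N and value of joint piston below 0.016 m).
It fails at once if a bystander is moved more than 30 mm (distance of any of socket, spanner, driver, mallet, spraycan, fluid, tin from where it was at the start of the episode above 0.03 m).
It also fails if it takes over 72 s, if anything falls off the work surface, if the arm or the gripper's body presses on something with over 40 N, if the wrist force passes 120 N, or if a joint passes its speed limit or range.

### The arm

A 6-joint arm with a two-finger parallel gripper is mounted at the origin on the work surface. World frame = base frame: x ahead of the robot, y to its left, z up, the work surface at z = 0. Lengths are in mm, angles in degrees, forces in N, time in s.
With the tool pointing down it reaches from about 250 to 775 mm from the base axis. Payload 4 kg.
Tool frame: the origin (TCP) lies between the finger pads; the fingertips stand 22 mm ahead of it and the grasp point (between the pads) lies 3 mm ahead of it; x points along the fingers, y is the direction in which the jaws open and shut, and the axes are right-handed (so a half turn about x gives the same grasp; the last joint's range is limited). The gripper opens to 94 mm and grips with 3 to 60 N. Pads are 16 mm wide; open, the fingers measure 119 mm over their backs; the gripper's body (75 mm by 177 mm) begins 78 mm behind the grasp point.
Start: joints at [-74.433, 4.996, 78.535, -0, 96.463, -5.907], TCP at [201.346, -511.838, 227.506] pointing down, gripper open.
Joint ranges: [-177.83, 177.83], [-43.37, 116.18], [15.69, 146.23], [-61.86, 241.86], [9.47, 152.12], [-147.06, 147.06]. Speed limits (degrees/s): [159.86, 159.86, 180, 180, 180, 180].

### API

Orientations are given as [roll, pitch, yaw] about the fixed x, y, z axes, in that order (R = Rz(yaw) Ry(pitch) Rx(roll)).
In Python, from cell import r, eyes, finish_job, nets gives the robot as it stands. The module is installed in compiled form; this text tells all that it offers.
- The arm moves only by the tool apply_moves, never from a script. Its argument "steps" is a list that holds one entry, the list of rows, each a list of 7 numbers: the shift along the tool's x, y, z in mm, then the turn, a rotation vector about the tool's x, y, z in degrees, then the gripper command: -1 is fully open, 1 is shut, values between are in proportion. In form: [[[x, y, z, wx, wy, wz, grip], ...]]. A call has 1 to 8 rows; each row is the pose to reach, as a shift and turn from the pose commanded when the call began, along the tool's axes at that moment; what a row does not reach only later rows make up. A row lasts 1/10 s, in which the tool goes at most 50 mm and 8.59 degrees, less where a joint would pass 70% of its speed; a pose out of reach is approached as far as the arm can. A call with a gripper value outside its range is refused whole. The fingers move at their own pace and stop on an object; "force" is the grip in N (left out, the last holds). Time passes only in rows, so rows that repeat a pose let the fingers close. It gives the time, the measured TCP pose, the force and the opening at its end, in the units of the state.
- r.observe(): the state, without advancing time (a new reading comes with each control period).
- eyes.capture(name): name is "side" or "top"; returns a dict with "frame" (400x640x3 uint8, red, green, blue), "intrinsics" (3x3 intrinsics, pixels), "R" (3x3) and "t" (3): a world point X has camera coordinates R X + t. Camera axes: x right, y down, z forward; pixel columns grow to the right and rows downward; lengths in mm; the calibration is good to about 2 mm. A picture is of the moment at which its call begins. There is no depth.
- finish_job(): hands the job in, once; it reports no verdict.
Trained networks look in the newest picture that a camera, given by its name, has taken for a name from the list of things; names that differ only in an ending like _2 or _b are one class to them, and where a whole thing is asked for, a point or a joint stands for the part that bears it (a point fixed in the world has none). Each returns a list of dicts, best first, with "p" (0 to 1); they miss things now and then, are a little off and sometimes report something else, mostly with a low value. They report only what shows in the picture. A call takes as long as a camera call. They do not tell look-alikes from the thing itself.
- nets.find_in(camera, target): "location" ([row, column] in pixels, amid what is visible of it).
- nets.pinpoint(camera, target): "location" ([row, column] in pixels: a listed point, or the origin of a listed thing).
The state is a dict: "clock": time; "joint_pos": joint angles; "qd": joint speeds; "tau": joint torques, N m; "tcp_pos": TCP position; "ee_rot": TCP orientation; "wrist_force": force on the tool from outside, world axes, zero at the start; "moment": the same for the moment, N m; "gripper_width": opening from 0.0 (shut) to 1.0 (fully open).
Only numpy, scipy, OpenCV 4.12 (cv2) and the standard library are available. Lean on these libraries where they do the work, as an engineer would, in place of code of your own. Each camera call takes 0.05 s, during which the arm holds its last target. There are 200 camera calls.

## Working session

There is one attempt and no reset: what is moved stays moved. The work goes in short steps, Python scripts to look and compute and a tool call to move; the robot and the scene stay as the last step left them, time stands still between calls to the robot, and variables do not carry over. Pictures are saved under pics/ and viewed, about 8 in all and at most 12, crops included, and the job is handed in when it is done.

Besides the shell and the picture viewer there is one more tool, called after "Emit:" as name(argument=value, ...), one argument or row to a line, values as JSON. apply_moves: Moves the arm, as the interface text tells. Its arguments: {"type":"object","properties":{"steps":{"type":"array"},"force":{"type":"number"}},"required":["steps"]}

```bash
mkdir -p pics; cat > h.py <<'E'
import numpy as np, cv2
from cell import r, eyes, finish_job, nets
def cap(n,f=None):
    c=eyes.capture(n)
    if f: cv2.imwrite('pics/'+f,cv2.cvtColor(c['frame'],cv2.COLOR_RGB2BGR))
    return c
def ray(c,rc):
    K,R,t=map(np.array,(c['intrinsics'],c['R'],c['t']))
    d=R.T@np.linalg.inv(K)@np.array([rc[1],rc[0],1.]); return -R.T@t,d/np.linalg.norm(d)
def atz(c,rc,z):
    o,d=ray(c,rc); return o+d*(z-o[2])/d[2]
def tri(obs):
    A=np.zeros((3,3));b=np.zeros(3)
    for c,rc in obs:
        o,d=ray(c,rc);P=np.eye(3)-np.outer(d,d);A+=P;b+=P@o
    X=np.linalg.solve(A,b)
    return X,[float(np.linalg.norm((np.eye(3)-np.outer(d,d))@(X-o))) for o,d in (ray(c,rc) for c,rc in obs)]
def proj(c,X):
    p=np.array(c['intrinsics'])@(np.array(c['R'])@X+np.array(c['t'])); return p[1]/p[2],p[0]/p[2]
E
python3 - <<'E'
from h import *
np.set_printoptions(precision=1,suppress=True)
s=r.observe();print(s['clock'],s['tcp_pos'],s['ee_rot'],s['wrist_force'],s['gripper_width'])
H=dict(press=0,press_pivot=105,handle=105,pad_centre=25,ram_nose=40,piston_face=42,pad_bed=12)
for n in ('side','top'):
    c=cap(n,n+'0.png'); print(n,'cam',ray(c,(200,320)))
    for k,z in H.items():
        for d in nets.pinpoint(n,k)[:5]: print(k,round(d['p'],2),np.round(d['location'],1),atz(c,d['location'],z))
E
```

```text
0.0 [ 201.2 -511.3  226.3] [-96.1  89.9 105.4] [-0.4 -0.3 -0.9] 1.0030935087903978
side cam (array([ 30.8, 770.3, 762.7]), array([ 0.5, -0.7, -0.6]))
press 0.66 [221.9 322.4] [601.  -28.9   0. ]
handle 0.81 [190.8 362.4] [ 520.4 -128.3  105. ]
handle 0.3 [231.6 364.5] [407.   42.7 105. ]
pad_centre 0.65 [250.4 360.2] [417.2  35.4  25. ]
pad_centre 0.59 [232.9 388.1] [393.  -86.4  25. ]
pad_centre 0.57 [278.7 364.2] [349.3 123.1  25. ]
pad_centre 0.52 [251.6 331.6] [478.6  91.6  25. ]
ram_nose 0.63 [214.1 315.1] [613.4  -4.6  40. ]
piston_face 0.56 [323.3 214.1] [535.5 469.   42. ]
pad_bed 0.81 [224.  309.5] [617.4  18.5  12. ]
top cam (array([ 467.7,    8.9, 1089.6]), array([ 0.1,  0. , -1. ]))
press 0.79 [197.6 341.9] [608.3 -31.9   0. ]
press 0.53 [157.3 344.9] [733.  -44.2   0. ]
press_pivot 0.75 [175.7 355.2] [654.9 -66.1 105. ]
handle 0.81 [225.8 375.4] [ 515.8 -116.9  105. ]
pad_centre 0.64 [282.6 295.2] [360.5 109.6  25. ]
pad_centre 0.61 [265.6 325.9] [407.3  20.1  25. ]
pad_centre 0.47 [271.4 365.9] [388.8 -95.1  25. ]
pad_centre 0.45 [240.3 300. ] [481.5  94.5  25. ]
ram_nose 0.55 [198.  329.9] [602.6   4.6  40. ]
piston_face 0.64 [196.4 319.1] [607.7  36.1  42. ]
pad_bed 0.65 [202.8 324.6] [592.   20.7  12. ]
```

```bash
python3 -c "
import cv2
for n in('side','top'):
    i=cv2.imread(f'pics/{n}0.png');print(i.shape)"
```

```text
(400, 640, 3)
(400, 640, 3)
```

View pictures.

```bash
python3 -c "
import cv2
a=cv2.imread('pics/top0.png')[120:310,240:440];cv2.imwrite('pics/topc.png',cv2.resize(a,None,fx=3,fy=3,interpolation=cv2.INTER_CUBIC))
a=cv2.imread('pics/side0.png')[150:310,250:450];cv2.imwrite('pics/sidec.png',cv2.resize(a,None,fx=3.5,fy=3.5,interpolation=cv2.INTER_CUBIC))"
```

```text
(no output)
```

View pics/topc.png

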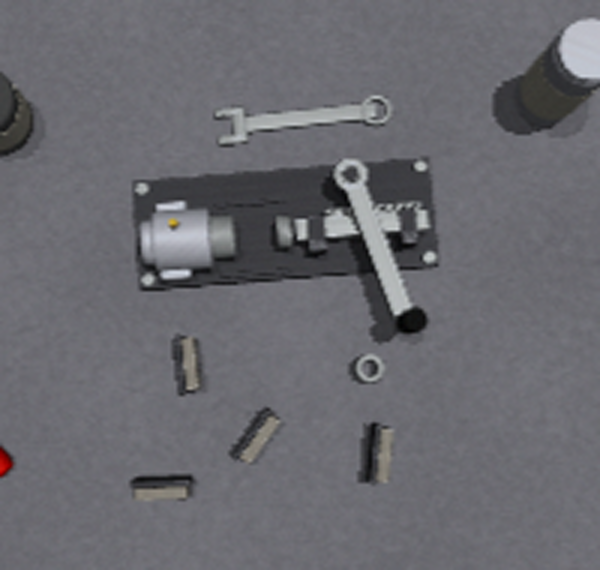

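View pics/sidec.png

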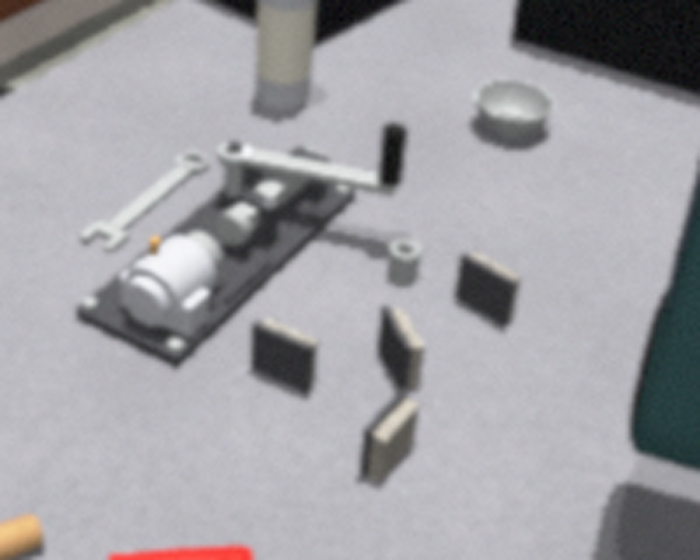

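```bash
python3 - <<'E'
from h import *
np.set_printoptions(precision=1,suppress=True)
s=cap('side');t=cap('top')
C=lambda x,y:(120+(y-1)/3,240+(x-1)/3)   # top crop
S=lambda x,y:(150+(y-1)/3.5,250+(x-1)/3.5)
print('pad net',tri([(s,(251.6,331.6)),(t,(240.3,300.))]))
print('handle',tri([(s,(190.8,362.4)),(t,(225.8,375.4))]))
print('nose',tri([(s,(214.1,315.1)),(t,(198,329.9))]))
print('press',tri([(s,(221.9,322.4)),(t,(197.6,341.9))]))
print('bed',tri([(s,(224,309.5)),(t,(202.8,324.6))]))
print('grip top: ',tri([(t,C(411,320)),(s,S(394,127))]))
print('pivot top',tri([(t,C(351,173)),(s,S(235,147))]))
print('base corners z12',[atz(t,C(*p),12) for p in((133,180),(433,157),(438,265),(142,291))])
print('screws',[tri([(t,C(148,280)),(s,S(176,346))]),tri([(t,C(141,188)),(s,S(89,301))])])
print('pad top corners z50',[atz(t,C(*p),50) for p in((179,337),(196,336),(202,389),(185,393))])
for n,c in(('side',s),('top',t)):
  for k in('pad_centre','ram_nose','piston_face','press_pivot','handle'):
    for d in nets.pinpoint(n,k)[:4]: print(n,k,round(d['p'],2),np.round(d['location'],1))
E
```

```text
pad net (array([479.8,  93.4,  26. ]), [2.029163726688554, 2.0291637266885245])
handle (array([ 514.7, -116.2,  113.5]), [0.7758944727067257, 0.7758944727065713])
nose (array([603. ,   5.8,  50.5]), [2.065584310991417, 2.0655843109914276])
press (array([607. , -33.3,  -5.2]), [2.29725358668427, 2.297253586684173])
bed (array([599. ,  26. ,  23.9]), [9.948536269230026, 9.948536269230042])
grip top:  (array([ 514.4, -116.1,  131.4]), [1.4779549142627189, 1.4779549142625454])
pivot top (array([657.5, -72. ,  72.4]), [1.3213417717886984, 1.3213417717884774])
base corners z12 [array([664.9, 142.3,  12. ]), array([ 682.2, -160.5,   12. ]), array([ 572.8, -161.2,   12. ]), array([552.6, 133.8,  12. ])]
screws [(array([564.3, 128.2,  13.5]), [1.2063027723326938, 1.206302772332589]), (array([656.8, 134.4,  17.6]), [1.4107871270567554, 1.410787127056905])]
pad top corners z50 [array([504.9,  94.2,  50. ]), array([505.5,  78. ,  50. ]), array([455.3,  72.8,  50. ]), array([451.8,  89. ,  50. ])]
side pad_centre 0.8 [230.6 391.7]
side pad_centre 0.61 [254.3 332.4]
side pad_centre 0.53 [278.2 363.6]
side pad_centre 0.51 [249.5 359.4]
side ram_nose 0.42 [214.7 313.9]
side piston_face 0.47 [220.6 306.9]
side press_pivot 0.59 [183.2 317.9]
side handle 0.71 [194.  361.4]
top pad_centre 0.64 [241.8 303.2]
top pad_centre 0.49 [263.4 328. ]
top pad_centre 0.48 [283.3 294.4]
top pad_centre 0.42 [271.2 364. ]
top ram_nose 0.37 [196.8 329.4]
top piston_face 0.56 [199.3 318.7]
top press_pivot 0.86 [175.5 355.5]
top press_pivot 0.16 [161.5 239.6]
top handle 0.74 [227.  374.2]
```

```bash
python3 -c "
import cv2
a=cv2.imread('pics/top0.png')[165:265,275:385];cv2.imwrite('pics/topd.png',cv2.resize(a,None,fx=6,fy=6,interpolation=cv2.INTER_CUBIC))"
```

```text
(no output)
```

View pics/topd.png

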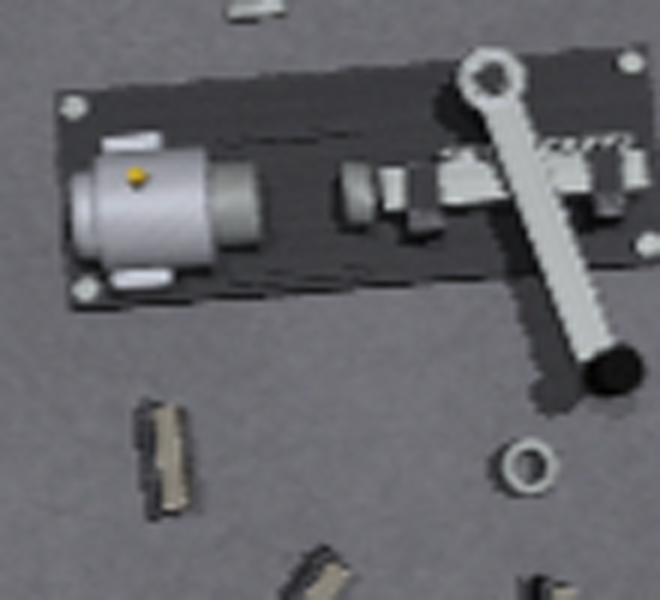

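```bash
python3 - <<'E'
from h import *
np.set_printoptions(precision=1,suppress=True)
t=cap('top')
C=lambda x,y:(165+(y-2.5)/6,275+(x-2.5)/6)
P=lambda x,y,z:atz(t,C(x,y),z)
for n,a in dict(base_ul=(55,90,12),base_ur=(648,46,12),base_ll=(70,310,12),base_lr=(658,264,12),pist_top=(263,165,42),pist_bot=(262,240,42),pist_mid=(264,202,60),nose_t=(342,163,40),nose_b=(345,223,40),nose_mid=(341,193,52),cal_t=(160,150,42),cal_b=(160,262,42),ramend=(645,168,56),pivot=(492,78,72),grip=(612,370,128),pad_tl=(137,400,50),pad_tr=(180,402,50),pad_br=(188,510,50),pad_bl=(150,518,50),sock=(528,466,32)).items(): print(n,P(*a))
E
```

```text
base_ul [665.2 143.   12. ]
base_ur [ 681.5 -156.2   12. ]
base_ll [553.8 136.   12. ]
base_lr [ 571.2 -156.9   12. ]
pist_top [620.5  37.9  42. ]
pist_bot [583.7  39.   42. ]
pist_mid [600.   37.2  60. ]
nose_t [621.   -0.6  40. ]
nose_b [591.5  -1.5  40. ]
nose_mid [604.6   0.2  52. ]
cal_t [628.9  88.1  42. ]
cal_b [573.9  88.6  42. ]
ramend [ 613.3 -145.7   56. ]
pivot [655.7 -72.4  72. ]
grip [ 513.5 -117.   128. ]
pad_tl [507.1  99.7  50. ]
pad_tr [505.8  79.1  50. ]
pad_br [454.6  75.9  50. ]
pad_bl [451.2  94.   50. ]
sock [472.5 -87.5  32. ]
```

```bash
cat > ov.py <<'E'
from h import *
def box(c,img,k,o,cen,yaw,sx,sy,z0,z1,col):
    a=np.radians(yaw);ux=np.array([np.cos(a),np.sin(a)]);uy=np.array([-ux[1],ux[0]])
    for z in(z0,z1):
        p=[]
        for i,j in((-1,-1),(1,-1),(1,1),(-1,1)):
            q=np.array(cen)+ux*i*sx/2+uy*j*sy/2; rr,cc=proj(c,[q[0],q[1],z]); p.append([(cc-o[1]+.5)*k,(rr-o[0]+.5)*k])
        cv2.polylines(img,[np.array(p,np.int32)],True,col,1)
def crop(c,o,h,w,k):
    return cv2.resize(cv2.cvtColor(c['frame'],cv2.COLOR_RGB2BGR)[o[0]:o[0]+h,o[1]:o[1]+w],None,fx=k,fy=k,interpolation=cv2.INTER_CUBIC)
O=np.array([607.,-32.])
def W(x,y,yaw=3.2):
    a=np.radians(yaw);return O+[x*np.cos(a)-y*np.sin(a),x*np.sin(a)+y*np.cos(a)]
E
python3 - <<'E'
from ov import *
t=cap('top');s=cap('side')
out=[]
for c,o in((t,(180,285)),(s,(190,285))):
    im=crop(c,o,75,55,7)
    box(c,im,7,o,(480,90),5,56,18,0,50,(0,0,255))
    box(c,im,7,o,W(0,70),3.2,42,.1,21,63,(0,255,0))
    box(c,im,7,o,W(0,32),3.2,32,.1,24,56,(255,255,0))
    out.append(im)
cv2.imwrite('pics/ov.png',np.hstack(out))
E
```

```text
(no output)
```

View pics/ov.png

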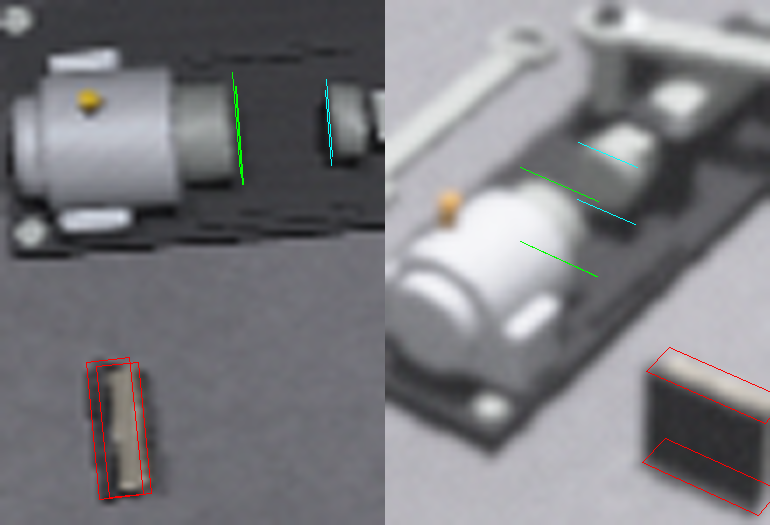

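```bash
cat >> h.py <<'E'
from scipy.spatial.transform import Rotation as Ro
def plan(pos,yaw):
    """tool-frame shift and rotvec to bring TCP to pos, tool down, tool y at world yaw (mod 180, nearest)"""
    s=r.observe();p=np.array(s['tcp_pos']);R0=Ro.from_euler('xyz',s['ee_rot'],degrees=True)
    best=None
    for q in(yaw,yaw+180):
        a=np.radians(q);x=np.array([0,0,-1.]);y=np.array([np.cos(a),np.sin(a),0]);R1=Ro.from_matrix(np.array([x,y,np.cross(x,y)]).T)
        v=(R0.inv()*R1).as_rotvec(degrees=True)
        if best is None or np.linalg.norm(v)<np.linalg.norm(best):best=v
    print('t',round(s['clock'],2),'tcp',np.round(p,1),'F',np.round(s['wrist_force'],1),'w',round(s['gripper_width'],3),'j6',round(s['joint_pos'][5],1))
    print('shift',np.round(R0.inv().apply(np.array(pos)-p),1),'rot',np.round(best,2),'\naxes\n',np.round(R0.as_matrix(),3))
E
python3 -c "
from h import *
plan([480,91.5,200],5.3)"
```

```text
t 1.55 tcp [ 201.4 -511.9  227.5] F [ 0.  -0.6 -0.1] w 1.001 j6 -5.9
shift [  27.4 -459.5 -480.2] rot [-7.382e+01  1.000e-02 -1.000e-02] 
axes
 [[ 0.     0.366 -0.931]
 [-0.    -0.931 -0.366]
 [-1.     0.     0.   ]]
```

Emit:
apply_moves(
  steps=[
    [[27,-459,-480,-73.8,0,0,-1],[27,-459,-480,-73.8,0,0,-1],[27,-459,-480,-73.8,0,0,-1],[27,-459,-480,-73.8,0,0,-1],[27,-459,-480,-73.8,0,0,-1],[27,-459,-480,-73.8,0,0,-1],[27,-459,-480,-73.8,0,0,-1],[27,-459,-480,-73.8,0,0,-1]],
  ],
  force=30,
)

```text
clock: 2.35
tcp_pos: [369.5, -147.2, 211.5]
ee_rot: [59.3, 89.9, -30.1]
wrist_force: [0.6, -0.0, 0.0]
gripper_width: 1.0
```

```bash
python3 -c "
from h import *
plan([480,91.5,120],5.3)"
```

```text
t 2.35 tcp [ 369.5 -147.2  211.5] F [ 0.6 -0.   0. ] w 1.0 j6 -30.5
shift [  91.5  112.7 -237.7] rot [-4.75  0.05 -0.08] 
axes
 [[ 0.001  1.     0.01 ]
 [-0.001  0.01  -1.   ]
 [-1.     0.001  0.001]]
```

Emit:
apply_moves(
  steps=[
    [[60,112,-237,-4.7,0,0,-1],[60,112,-237,-4.7,0,0,-1],[60,112,-237,-4.7,0,0,-1],[60,112,-237,-4.7,0,0,-1],[91,112,-237,-4.7,0,0,-1],[91,112,-237,-4.7,0,0,-1],[91,112,-237,-4.7,0,0,-1],[91,112,-237,-4.7,0,0,-1]],
  ],
)

```text
clock: 3.15
tcp_pos: [479.8, 88.4, 120.0]
ee_rot: [-60.1, 89.9, -145.1]
wrist_force: [-0.4, 0.6, 0.2]
gripper_width: 1.003
```

```bash
python3 - <<'E'
from ov import *
plan([480,91.5,39],5.3)
t=cap('top','t2.png');s=cap('side','s2.png')
a=crop(t,(200,260),70,80,5);b=crop(s,(200,290),70,80,5)
box(s,b,5,(200,290),(480,88.5),5.3,56,18,0,50,(0,0,255))
cv2.imwrite('pics/o2.png',np.hstack([a,b]))
E
```

```text
t 3.15 tcp [479.8  88.4 120. ] F [-0.4  0.6  0.2] w 1.003 j6 -1.2
shift [81.   0.6 -3.1] rot [-0.29  0.04  0.08] 
axes
 [[-0.001  0.996  0.087]
 [-0.001  0.087 -0.996]
 [-1.    -0.001  0.001]]
```

View pics/o2.png

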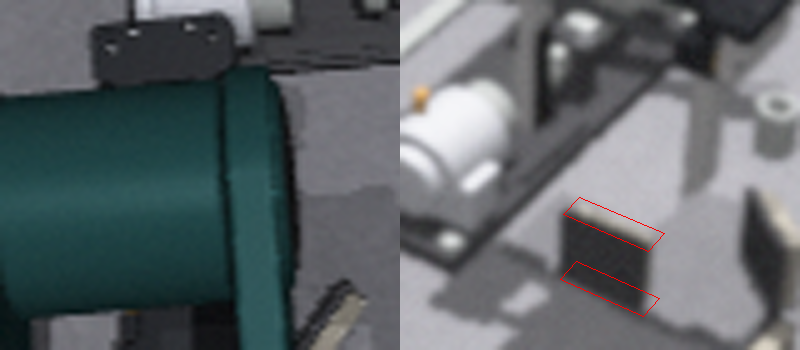

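Emit:
apply_moves(
  steps=[
    [[40,0,-2,0,0,0,-1],[65,0,-2,0,0,0,-1],[81,0,-2,0,0,0,-1],[81,0,-2,0,0,0,1],[81,0,-2,0,0,0,1],[81,0,-2,0,0,0,1],[81,0,-2,0,0,0,1],[81,0,-2,0,0,0,1]],
  ],
  force=30,
)

```text
clock: 4.05
tcp_pos: [480.7, 90.3, 40.4]
ee_rot: [85.9, 89.9, 0.8]
wrist_force: [-0.7, -0.1, -0.4]
gripper_width: 0.611
```

Emit:
apply_moves(
  steps=[
    [[0,0,0,0,0,0,1],[0,0,0,0,0,0,1],[-20,0,0,0,0,0,1],[-50,0,0,0,0,0,1],[-90,0,0,0,0,0,1],[-90,0,0,0,0,0,1]],
  ],
)

```text
clock: 4.65
tcp_pos: [483.0, 90.8, 134.3]
ee_rot: [89.4, 89.4, 4.3]
wrist_force: [1.0, 0.5, -1.6]
gripper_width: 0.593
```

```bash
python3 - <<'E'
from ov import *
plan(list(W(0,53))+[129],3.2)
s=cap('side')
b=crop(s,(150,240),130,180,4)
cv2.imwrite('pics/o3.png',b)
E
```

```text
t 4.65 tcp [483.   90.8 134.3] F [ 1.   0.5 -1.6] w 0.593 j6 -0.9
shift [  6.5 114.5  80. ] rot [ 1.74 -0.   -0.58] 
axes
 [[ 0.01   0.996  0.086]
 [ 0.001  0.086 -0.996]
 [-1.     0.01   0.   ]]
```

View pics/o3.png

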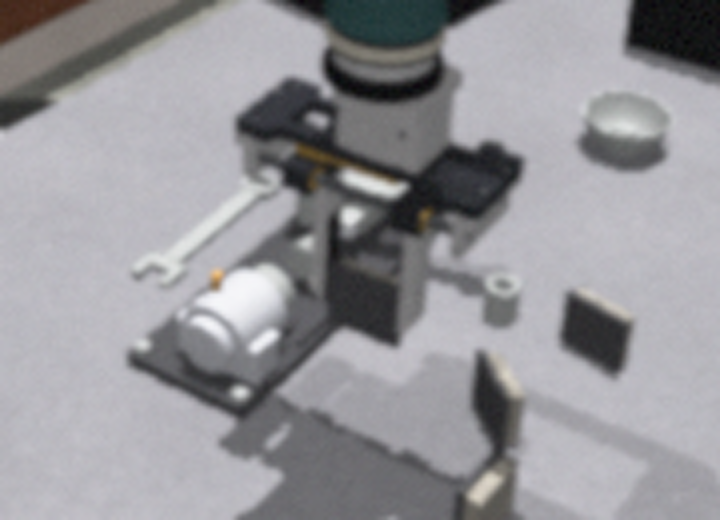

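Emit:
apply_moves(
  steps=[
    [[0,40,28,-1,0,0,1],[0,80,56,-1.7,0,0,1],[0,114,80,-1.7,0,0,1],[0,114,80,-1.7,0,0,1],[0,114,80,-1.7,0,0,1],[0,114,80,-1.7,0,0,1]],
  ],
)

```text
clock: 5.3
tcp_pos: [598.6, 21.1, 127.1]
ee_rot: [-103.8, 89.7, 172.9]
wrist_force: [-0.6, 0.4, -2.0]
gripper_width: 0.595
```

```bash
python3 - <<'E'
from ov import *
plan(list(W(0,53.5))+[53],3.2)
t=cap('top');s=cap('side')
a=crop(t,(160,270),80,90,4);b=crop(s,(160,260),80,90,4)
cv2.imwrite('pics/o4.png',np.hstack([a,b]))
E
```

```text
t 5.3 tcp [598.6  21.1 127.1] F [-0.6  0.4 -2. ] w 0.595 j6 -10.1
shift [74.   5.8  0.4] rot [ 3.45 -0.05  0.25] 
axes
 [[-0.004  0.993  0.116]
 [ 0.001  0.116 -0.993]
 [-1.    -0.004 -0.001]]
```

View pics/o4.png

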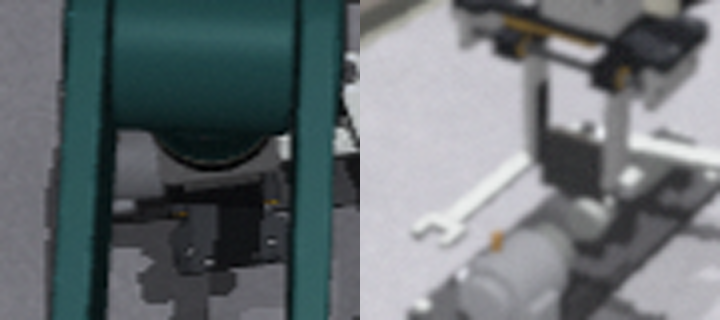

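Emit:
apply_moves(
  steps=[
    [[0,6,0,3.4,0,0,1],[0,6,0,3.4,0,0,1],[30,6,0,3.4,0,0,1],[50,6,0,3.4,0,0,1],[60,6,0,3.4,0,0,1],[60,6,0,3.4,0,0,1]],
  ],
)

```text
clock: 6.0
tcp_pos: [604.6, 21.6, 67.4]
ee_rot: [-95.4, 89.8, 177.9]
wrist_force: [0.0, 0.3, -2.2]
gripper_width: 0.593
```

```bash
python3 - <<'E'
from ov import *
plan(list(W(0,53.5))+[52],3.2)
E
```

```text
t 6.0 tcp [604.6  21.6  67.4] F [ 0.   0.3 -2.2] w 0.593 j6 -6.6
shift [15.4 -0.5  0.1] rot [ 0.09 -0.02  0.22] 
axes
 [[-0.004  0.998  0.057]
 [ 0.     0.057 -0.998]
 [-1.    -0.004 -0.   ]]
```

Emit:
apply_moves(
  steps=[
    [[8,-0.5,0,0,0,0,1],[13,-0.5,0,0,0,0,1],[15,-0.5,0,0,0,0,1],[15,-0.5,0,0,0,0,1]],
  ],
)

```text
clock: 6.4
tcp_pos: [605.8, 21.1, 54.2]
ee_rot: [-16.8, 90.0, -103.6]
wrist_force: [1.1, 0.5, -3.5]
gripper_width: 0.593
```

Emit:
apply_moves(
  steps=[
    [[0.5,0,0,0,0,0,1],[1,0,0,0,0,0,1],[1,0,0,0,0,0,1]],
  ],
)

```text
clock: 6.7
tcp_pos: [606.0, 21.1, 53.4]
ee_rot: [71.2, 90.0, -15.5]
wrist_force: [-0.3, -0.3, -3.7]
gripper_width: 0.59
```

```bash
python3 - <<'E'
from h import *
for i in range(4):
    cap('side'); s=r.observe(); print(np.round(s['tcp_pos'],1),np.round(s['wrist_force'],1))
E
```

```text
[605.9  21.1  53.4] [ 0.9 -0.8 -2.6]
[605.9  21.1  53.4] [-0.4  0.3 -2.4]
[605.9  21.2  53.3] [-0.6  0.7 -2.2]
[605.9  21.1  53.3] [ 0.4  0.6 -2.2]
```

Emit:
apply_moves(
  steps=[
    [[0.5,0,0,0,0,0,1],[1,0,0,0,0,0,1],[1,0,0,0,0,0,1],[1,0,0,0,0,0,1]],
  ],
)

```text
clock: 7.3
tcp_pos: [605.9, 21.2, 52.4]
ee_rot: [74.2, 90.0, -12.6]
wrist_force: [-1.7, 0.6, -1.4]
gripper_width: 0.594
```

Emit:
apply_moves(
  steps=[
    [[0.5,0,0,0,0,0,1],[1,0,0,0,0,0,1],[1,0,0,0,0,0,1],[1,0,0,0,0,0,1]],
  ],
)

```text
clock: 7.7
tcp_pos: [605.9, 21.1, 52.4]
ee_rot: [68.2, 90.0, -18.6]
wrist_force: [-4.2, 0.9, 5.2]
gripper_width: 0.595
```

Emit:
apply_moves(
  steps=[
    [[-1,0,0,0,0,0,0.2],[-1,0,0,0,0,0,-0.2],[-1,0,0,0,0,0,-0.5],[-1,0,0,0,0,0,-0.6],[-1,0,0,0,0,0,-0.6],[-1,0,0,0,0,0,-0.6],[-1,0,0,0,0,0,-0.6]],
  ],
)

```text
clock: 8.4
tcp_pos: [605.9, 21.1, 52.2]
ee_rot: [53.7, 90.0, -33.1]
wrist_force: [0.9, -0.6, -0.1]
gripper_width: 0.802
```

Emit:
apply_moves(
  steps=[
    [[-15,0,0,0,0,0,-0.6],[-40,0,0,0,0,0,-0.6],[-80,0,0,0,0,0,-0.6],[-120,0,0,0,0,0,-0.6],[-140,-110,120,0,0,0,-0.6],[-140,-110,120,0,0,0,-0.6],[-140,-110,120,0,0,0,-0.6],[-140,-110,120,0,0,0,-0.6]],
  ],
)

```text
clock: 9.2
tcp_pos: [501.0, -107.7, 194.9]
ee_rot: [43.8, 89.8, -43.2]
wrist_force: [0.1, 0.1, 0.3]
gripper_width: 0.801
```

```bash
python3 - <<'E'
from ov import *
plan(list(W(49-144.6,-40-40))+[165],93.2)
t=cap('top');s=cap('side')
a=crop(t,(165,285),70,90,4);b=crop(s,(165,265),100,90,4)
box(s,b,4,(165,265),W(0,52),3.2,56,18,12,62,(0,0,255))
box(t,a,4,(165,285),W(0,52),3.2,56,18,12,62,(0,0,255))
a=np.vstack([a,np.zeros((120,360,3),np.uint8)])
cv2.imwrite('pics/o5.png',np.hstack([a,b]))
for n in('top','side'):
  for k in('pad_centre','handle'):
    for d in nets.pinpoint(n,k)[:5]: print(n,k,round(d['p'],2),np.round(d['location'],1))
E
```

```text
t 9.2 tcp [ 501.  -107.7  194.9] F [0.1 0.1 0.3] w 0.801 j6 -21.4
shift [29.9 14.4 10.2] rot [ 8.982e+01  1.000e-02 -2.400e-01] 
axes
 [[ 0.003  0.999  0.053]
 [-0.003  0.053 -0.999]
 [-1.     0.003  0.003]]
top pad_centre 0.72 [279.8 294. ]
top pad_centre 0.69 [271.5 365.4]
top pad_centre 0.51 [199.4 324.3]
top pad_centre 0.5 [266.9 322.2]
top pad_centre 0.41 [226.5 460. ]
side pad_centre 0.75 [275.8 363.1]
side pad_centre 0.71 [249.6 361. ]
side pad_centre 0.63 [230.8 389.7]
side pad_centre 0.45 [222.6 311.4]
side handle 0.83 [193.3 362.7]
side handle 0.25 [325.4 210.5]
```

View pics/o5.png

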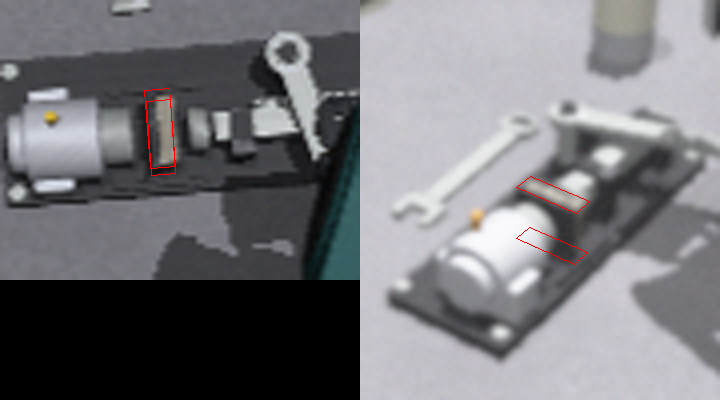

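Emit:
apply_moves(
  steps=[
    [[0,14,10,89.8,0,0,-0.6],[0,14,10,89.8,0,0,-0.6],[0,14,10,89.8,0,0,-0.6],[0,14,10,89.8,0,0,-0.6],[0,14,10,89.8,0,0,-0.6],[0,14,10,89.8,0,0,-0.6],[0,14,10,89.8,0,0,-0.6],[0,14,10,89.8,0,0,-0.6]],
  ],
)

```text
clock: 10.3
tcp_pos: [518.1, -112.6, 191.5]
ee_rot: [-60.5, 89.9, 143.7]
wrist_force: [0.5, -0.9, 0.5]
gripper_width: 0.802
```

```bash
cat >> ov.py <<'E'
PIV=np.array([656.5,-69.5])
def arc(th,yaw=3.2,rad=150):
    b=np.radians(180+yaw)+.27-th; return PIV+rad*np.array([np.cos(b),np.sin(b)])
E
python3 -c "
from ov import *
print(arc(0));plan(list(arc(0))+[195],93.2)"
```

```text
[ 514.39317999 -117.51720221]
t 10.3 tcp [ 518.1 -112.6  191.5] F [ 0.5 -0.9  0.5] w 0.802 j6 47.3
shift [-3.5  3.   5.4] rot [21.06  0.05  0.06] 
axes
 [[-0.001  0.411 -0.912]
 [ 0.001 -0.912 -0.411]
 [-1.    -0.001  0.001]]
```

Emit:
apply_moves(
  steps=[
    [[0,3,5.4,21,0,0,-0.6],[0,3,5.4,21,0,0,-0.6],[0,3,5.4,21,0,0,-0.6],[0,3,5.4,21,0,0,-0.6]],
  ],
)

```text
clock: 10.7
tcp_pos: [514.3, -117.7, 191.6]
ee_rot: [-37.4, 89.9, 146.2]
wrist_force: [0.3, 1.1, -0.6]
gripper_width: 0.797
```

```bash
python3 - <<'E'
from ov import *
plan(list(arc(0))+[111],93.2)
E
```

```text
t 10.7 tcp [ 514.3 -117.7  191.6] F [ 0.3  1.1 -0.6] w 0.797 j6 67.3
shift [80.6 -0.2 -0.2] rot [0.41 0.06 0.04] 
axes
 [[-0.001  0.063 -0.998]
 [ 0.001 -0.998 -0.063]
 [-1.    -0.001  0.001]]
```

Descend around the grip, then gently pinch once (5 N) to see the grip's true place.

Emit:
apply_moves(
  steps=[
    [[40,0,0,0,0,0,-0.6],[70,0,0,0,0,0,-0.6],[80,0,0,0,0,0,-0.6],[80,0,0,0,0,0,0.3],[80,0,0,0,0,0,0.4],[80,0,0,0,0,0,0.4],[80,0,0,0,0,0,0.4]],
  ],
  force=5,
)

```text
clock: 11.4
tcp_pos: [514.7, -119.4, 114.1]
ee_rot: [156.2, 89.8, -20.3]
wrist_force: [-0.8, -0.0, 0.3]
gripper_width: 0.497
```

```bash
python3 - <<'E'
from ov import *
plan(list(arc(0))+[111],93.2)
s=cap('side')
cv2.imwrite('pics/o6.png',crop(s,(140,310),90,110,6))
s=r.observe();R0=Ro.from_euler('xyz',s['ee_rot'],degrees=True)
for th in np.linspace(0,.54,10):
    print(round(th,2),np.round(R0.inv().apply(np.r_[arc(th)-arc(0),0]),1))
E
```

```text
t 11.4 tcp [ 514.7 -119.4  114.1] F [-0.8 -0.   0.3] w 0.497 j6 67.3
shift [ 3.1 -1.9  0.2] rot [ 0.29 -0.18 -0.08] 
axes
 [[ 0.003  0.061 -0.998]
 [-0.001 -0.998 -0.061]
 [-1.     0.001 -0.003]]
0.0 [0. 0. 0.]
0.06 [-0.  -8.8  2.1]
0.12 [ -0.  -17.6   3.7]
0.18 [ -0.  -26.6   4.7]
0.24 [ -0.1 -35.5   5.2]
0.3 [ -0.1 -44.5   5.1]
0.36 [ -0.1 -53.5   4.6]
0.42 [ -0.1 -62.4   3.4]
0.48 [ -0.1 -71.3   1.8]
0.54 [ -0.1 -80.   -0.4]
```

View pics/o6.png

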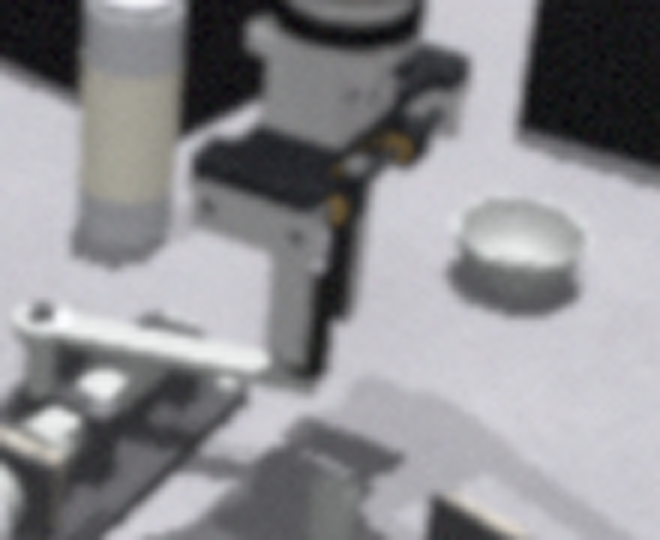

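Emit:
apply_moves(
  steps=[
    [[3,-1,0,0,0,0,0.44],[3,-1,0,0,0,0,0.44],[3,-1,0,0,0,0,0.44],[3,-1,0,0,0,0,0.44]],
  ],
  force=40,
)

```text
clock: 11.85
tcp_pos: [513.3, -118.4, 109.2]
ee_rot: [46.8, 89.9, -129.7]
wrist_force: [-1.6, -1.9, -0.6]
gripper_width: 0.284
```

```bash
python3 -c "
from ov import *
plan(list(arc(0))+[111],93.2)"
```

```text
t 11.85 tcp [ 513.3 -118.4  109.2] F [-1.6 -1.9 -0.6] w 0.284 j6 67.4
shift [-1.8 -0.8 -1.2] rot [ 0.26  0.04 -0.04] 
axes
 [[-0.001  0.06  -0.998]
 [-0.001 -0.998 -0.06 ]
 [-1.     0.001  0.001]]
```

Emit:
apply_moves(
  steps=[
    [[0,-9.5,2,3.5,0,0,0.44],[0,-18.5,3.5,7,0,0,0.44],[0,-28,4.5,10.5,0,0,0.44],[0,-40,5,15,0,0,0.44],[0,-52,4.5,20,0,0,0.44],[0,-64,3,25,0,0,0.44],[0,-74,1,29,0,0,0.44],[0,-79,0,30,0,0,0.44]],
  ],
)

```text
clock: 12.65
tcp_pos: [509.3, -40.1, 109.3]
ee_rot: [139.8, 89.8, -66.8]
wrist_force: [1.9, -5.7, -0.4]
gripper_width: 0.283
```

Emit:
apply_moves(
  steps=[
    [[0,0,0,0,0,0,0.44],[0,0,0,0,0,0,0.44]],
  ],
)

```text
clock: 12.85
tcp_pos: [509.1, -40.0, 109.4]
ee_rot: [144.0, 89.9, -62.5]
wrist_force: [0.8, -4.2, -1.4]
gripper_width: 0.279
```

```bash
cat >> ov.py <<'E'
def back(pts=(.53,.48,.42,.36,.30,.24,.18,.12,.06,0)):
    s=r.observe();p=np.array(s['tcp_pos']);R0=Ro.from_euler('xyz',s['ee_rot'],degrees=True)
    v=p[:2]-PIV;th=np.pi+np.radians(3.2)+.27-np.arctan2(v[1],v[0])%(2*np.pi)
    tg=np.array([np.sin(np.arctan2(v[1],v[0])),-np.cos(np.arctan2(v[1],v[0]))])
    print('t',round(s['clock'],2),'tcp',np.round(p,1),'th',round(th,3),'rad',round(np.linalg.norm(v),1),'F',np.round(s['wrist_force'],1),'Ftan',round(np.dot(s['wrist_force'][:2],tg),1))
    for q in pts: print(q,np.round(R0.inv().apply(np.r_[arc(q)-p[:2],109-p[2]]),1),round(np.degrees(q-th),1))
E
python3 -c "
from ov import *
back()"
```

```text
t 12.85 tcp [509.1 -40.  109.4] th 0.524 rad 150.3 F [ 0.8 -4.2 -1.4] Ftan -3.9
0.53 [ 0.4 -1.  -0.1] 0.4
0.48 [ 0.4  6.2 -2.2] -2.5
0.42 [ 0.4 14.7 -5.2] -5.9
0.36 [ 0.4 23.  -8.7] -9.4
0.3 [  0.4  31.  -12.6] -12.8
0.24 [  0.4  38.9 -17.1] -16.3
0.18 [  0.5  46.4 -22. ] -19.7
0.12 [  0.5  53.6 -27.4] -23.1
0.06 [  0.5  60.5 -33.2] -26.6
0 [  0.5  67.1 -39.3] -30.0
```

Emit:
apply_moves(
  steps=[
    [[0,12,-4,-5,0,0,0.44],[0,23,-8.5,-9.5,0,0,0.44],[0,34,-14.5,-14,0,0,0.44],[0,44.5,-20.5,-19,0,0,0.44],[0,53.5,-27.5,-23,0,0,0.44],[0,60.5,-33,-26.5,0,0,0.44],[0,67.5,-39.5,-30,0,0,0.44],[0,67.5,-39.5,-30,0,0,0.44]],
  ],
)

```text
clock: 13.65
tcp_pos: [514.0, -117.7, 109.1]
ee_rot: [-85.0, 89.9, 98.4]
wrist_force: [-0.7, 0.1, -0.4]
gripper_width: 0.278
```

```bash
python3 - <<'E'
from ov import *
back()
t=cap('top');s=cap('side')
cv2.imwrite('pics/o7.png',np.hstack([crop(t,(170,290),60,60,6),crop(s,(180,280),60,60,6)]))
E
```

```text
t 13.65 tcp [ 514.  -117.7  109.1] th -0.0 rad 150.4 F [-0.7  0.1 -0.4] Ftan 0.3
0.53 [  0.2 -78.7  -0.3] 30.4
0.48 [  0.1 -71.4   1.5] 27.5
0.42 [  0.1 -62.6   3.1] 24.1
0.36 [  0.1 -53.7   4.2] 20.6
0.3 [  0.1 -44.7   4.8] 17.2
0.24 [  0.1 -35.7   4.8] 13.8
0.18 [  0.1 -26.7   4.3] 10.3
0.12 [  0.1 -17.8   3.3] 6.9
0.06 [ 0.1 -8.9  1.7] 3.5
0 [ 0.1 -0.1 -0.4] 0.0
```

View pics/o7.png

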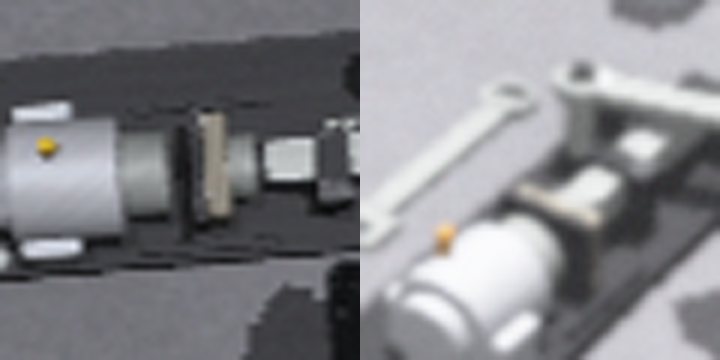

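Emit:
apply_moves(
  steps=[
    [[0,-9.5,2,3.5,0,0,0.44],[0,-18.5,3.5,7,0,0,0.44],[0,-28,4.5,10.5,0,0,0.44],[0,-40,5,15,0,0,0.44],[0,-52,4.5,20,0,0,0.44],[0,-64,3,25,0,0,0.44],[0,-74,1,29,0,0,0.44],[0,-79.5,0,30,0,0,0.44]],
  ],
)

```text
clock: 14.55
tcp_pos: [509.4, -38.4, 109.4]
ee_rot: [132.6, 89.8, -74.0]
wrist_force: [-1.6, -17.0, -2.4]
gripper_width: 0.28
```

Emit:
apply_moves(
  steps=[
    [[0,0,0,0,0,0,0.44],[0,0,0,0,0,0,0.44]],
  ],
)

```text
clock: 14.75
tcp_pos: [509.3, -38.6, 109.5]
ee_rot: [134.2, 89.8, -72.3]
wrist_force: [1.2, -4.7, 0.3]
gripper_width: 0.28
```

Emit:
apply_moves(
  steps=[
    [[0,12,-4,-5,0,0,0.44],[0,23,-8.5,-9.5,0,0,0.44],[0,34,-14.5,-14,0,0,0.44],[0,44.5,-20.5,-19,0,0,0.44],[0,53.5,-27.5,-23,0,0,0.44],[0,60.5,-33,-26.5,0,0,0.44],[0,67.5,-39.5,-30,0,0,0.44],[0,67.5,-39.5,-30,0,0,0.44]],
  ],
)

```text
clock: 15.55
tcp_pos: [514.3, -116.0, 109.2]
ee_rot: [-80.4, 90.0, 103.0]
wrist_force: [-0.2, -0.7, 0.2]
gripper_width: 0.281
```

```bash
python3 -c "
from ov import *
back((0,))"
```

```text
t 15.55 tcp [ 514.3 -116.   109.2] th 0.01 rad 149.6 F [-0.2 -0.7  0.2] Ftan -0.6
0 [0.2 1.5 0. ] -0.5
```

Emit:
apply_moves(
  steps=[
    [[0,-9,2,3.5,0,0,0.44],[0,-18,3.5,7,0,0,0.44],[0,-27,4.5,10.5,0,0,0.44],[0,-36,4.8,14,0,0,0.44],[0,-44,4.7,17,0,0,0.44]],
  ],
)

```text
clock: 16.05
tcp_pos: [507.4, -73.1, 109.3]
ee_rot: [129.4, 89.7, -64.3]
wrist_force: [3.3, -9.2, -2.8]
gripper_width: 0.281
```

```bash
python3 -c "
from ov import *
back((.36,.42,.48,.52))"
```

```text
t 16.05 tcp [507.4 -73.1 109.3] th 0.302 rad 149.1 F [ 3.3 -9.2 -2.8] Ftan -9.3
0.36 [ 0.2 -8.2  2.9] 3.3
0.42 [  0.2 -17.1   4.5] 6.8
0.48 [  0.2 -26.    5.5] 10.2
0.52 [  0.2 -32.    5.9] 12.5
```

Emit:
apply_moves(
  steps=[
    [[0,-8,2,3,0,0,0.44],[0,-17,4,6.8,0,0,0.44],[0,-25,5,10,0,0,0.44],[0,-32,5.5,12.5,0,0,0.44],[0,-32,5.5,12.5,0,0,0.44]],
  ],
)

```text
clock: 16.55
tcp_pos: [509.7, -41.4, 109.5]
ee_rot: [135.2, 89.7, -71.0]
wrist_force: [2.5, -9.1, -1.0]
gripper_width: 0.283
```

```bash
python3 -c "
from ov import *
back((.48,.42,.36,.3,.24,.18,.12,.06,0,-.01))"
```

```text
t 16.55 tcp [509.7 -41.4 109.5] th 0.515 rad 149.4 F [ 2.5 -9.1 -1. ] Ftan -8.5
0.48 [ 0.5  5.2 -0.9] -2.0
0.42 [ 0.6 13.7 -3.9] -5.4
0.36 [ 0.6 22.  -7.3] -8.9
0.3 [  0.7  30.1 -11.2] -12.3
0.24 [  0.7  37.9 -15.6] -15.7
0.18 [  0.8  45.5 -20.5] -19.2
0.12 [  0.8  52.8 -25.8] -22.6
0.06 [  0.9  59.7 -31.6] -26.1
0 [  0.9  66.3 -37.7] -29.5
-0.01 [  0.9  67.3 -38.8] -30.1
```

Emit:
apply_moves(
  steps=[
    [[0,12,-3.5,-5,0,0,0.44],[0,22,-7.5,-9,0,0,0.44],[0,32,-12.5,-13,0,0,0.44],[0,42,-18,-17.5,0,0,0.44],[0,53,-26,-23,0,0,0.44],[0,60,-32,-26,0,0,0.44],[0,67,-38,-30,0,0,0.44],[0,67,-38,-30,0,0,0.44]],
  ],
)

```text
clock: 17.35
tcp_pos: [513.8, -116.8, 109.2]
ee_rot: [-48.2, 90.0, 135.7]
wrist_force: [-0.4, -0.8, 0.1]
gripper_width: 0.282
```

Emit:
apply_moves(
  steps=[
    [[0,-9,2,3.5,0,0,0.44],[0,-18,3.5,7,0,0,0.44],[0,-27,4.5,10.5,0,0,0.44],[0,-36,4.8,14,0,0,0.44],[0,-44,4.7,17,0,0,0.44]],
  ],
)

```text
clock: 17.85
tcp_pos: [507.0, -74.3, 109.3]
ee_rot: [133.8, 89.7, -59.5]
wrist_force: [2.1, -8.2, -2.5]
gripper_width: 0.281
```

```bash
python3 - <<'E'
from ov import *
back((.36,.42,.48,.52))
t=cap('top');s=cap('side')
cv2.imwrite('pics/o8.png',np.hstack([crop(t,(170,290),60,60,6),crop(s,(180,280),60,60,6)]))
E
```

```text
t 17.85 tcp [507.  -74.3 109.3] th 0.293 rad 149.6 F [ 2.1 -8.2 -2.5] Ftan -8.2
0.36 [ 0.3 -9.6  2.7] 3.8
0.42 [  0.2 -18.5   4.2] 7.3
0.48 [  0.2 -27.4   5.1] 10.7
0.52 [  0.1 -33.4   5.5] 13.0
```

View pics/o8.png

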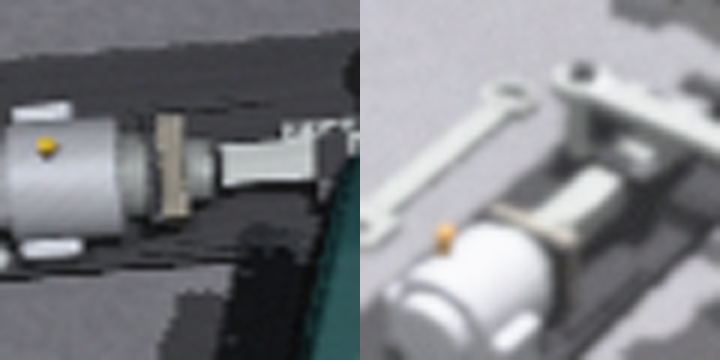

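Emit:
apply_moves(
  steps=[
    [[0,-8,2,3,0,0,0.44],[0,-15,3.7,6,0,0,0.44],[0,-20,4.5,8,0,0,0.44],[0,-20,4.5,8,0,0,0.44]],
  ],
)

```text
clock: 18.35
tcp_pos: [506.9, -53.9, 109.5]
ee_rot: [136.9, 89.7, -64.3]
wrist_force: [1.3, -7.9, -2.3]
gripper_width: 0.283
```

Emit:
apply_moves(
  steps=[
    [[0,-6,0.2,2,0,0,0.44],[0,-6,0.2,2,0,0,0.44]],
  ],
)

```text
clock: 18.55
tcp_pos: [507.7, -48.4, 109.5]
ee_rot: [104.6, 89.7, -98.6]
wrist_force: [-0.9, -7.9, 1.1]
gripper_width: 0.28
```

```bash
python3 -c "
from ov import *
back((.48,.5,.52,.53))"
```

```text
t 18.55 tcp [507.7 -48.4 109.5] th 0.466 rad 150.3 F [-0.9 -7.9  1.1] Ftan -8.0
0.48 [ 0.5 -2.   0.3] 0.8
0.5 [ 0.5 -5.   1. ] 1.9
0.52 [ 0.4 -7.9  1.6] 3.1
0.53 [ 0.4 -9.4  1.9] 3.6
```

Emit:
apply_moves(
  steps=[
    [[0,-4,0.5,2,0,0,0.44],[0,-8,1.5,3,0,0,0.44],[0,-8,1.5,3,0,0,0.44]],
  ],
)

```text
clock: 18.85
tcp_pos: [509.2, -40.8, 109.5]
ee_rot: [103.3, 89.7, -102.9]
wrist_force: [-1.4, -8.6, 0.9]
gripper_width: 0.283
```

```bash
python3 -c "
from ov import *
back((.48,.42,.36,.3,.24,.18,.12,.06,0,-.01))"
```

```text
t 18.85 tcp [509.2 -40.8 109.5] th 0.518 rad 150.1 F [-1.4 -8.6  0.9] Ftan -8.8
0.48 [ 0.5  5.5 -1.7] -2.2
0.42 [ 0.6 14.  -4.6] -5.6
0.36 [ 0.6 22.3 -8.1] -9.1
0.3 [  0.7  30.4 -12. ] -12.5
0.24 [  0.7  38.3 -16.4] -16.0
0.18 [  0.8  45.8 -21.3] -19.4
0.12 [  0.8  53.1 -26.6] -22.8
0.06 [  0.9  60.  -32.4] -26.3
0 [  0.9  66.6 -38.5] -29.7
-0.01 [  0.9  67.6 -39.6] -30.3
```

Back, then stroke 5 in small increments watching the force.

Emit:
apply_moves(
  steps=[
    [[0,12,-4,-5,0,0,0.44],[0,22,-8,-9,0,0,0.44],[0,32,-13,-13,0,0,0.44],[0,42,-18.5,-17.5,0,0,0.44],[0,53,-26.5,-23,0,0,0.44],[0,60,-32.5,-26,0,0,0.44],[0,67,-39,-30,0,0,0.44],[0,67,-39,-30,0,0,0.44]],
  ],
)

```text
clock: 19.65
tcp_pos: [515.5, -116.3, 109.2]
ee_rot: [-41.1, 90.0, 142.7]
wrist_force: [-0.3, -0.9, 0.2]
gripper_width: 0.279
```

Emit:
apply_moves(
  steps=[
    [[0,-9,2,3.5,0,0,0.44],[0,-15,3,6,0,0,0.44],[0,-20,3.8,7.5,0,0,0.44],[0,-20,3.8,7.5,0,0,0.44]],
  ],
)

```text
clock: 20.05
tcp_pos: [510.6, -96.0, 109.3]
ee_rot: [137.2, 89.9, -46.4]
wrist_force: [1.1, -3.6, -1.2]
gripper_width: 0.281
```

```bash
python3 - <<'E'
from ov import *
back((.18,.24,.3,.36,.42,.48,.52))
t=cap('top');back(());cap('top');back(())
E
```

```text
t 20.05 tcp [510.6 -96.  109.3] th 0.146 rad 148.3 F [ 1.1 -3.6 -1.2] Ftan -3.7
0.18 [ 0.3 -4.6  2.8] 2.0
0.24 [  0.3 -13.4   4.4] 5.4
0.3 [  0.2 -22.4   5.5] 8.8
0.36 [  0.2 -31.3   6. ] 12.3
0.42 [  0.2 -40.3   6. ] 15.7
0.48 [  0.2 -49.3   5.4] 19.1
0.52 [  0.2 -55.3   4.8] 21.4
t 20.1 tcp [510.7 -96.3 109.3] th 0.144 rad 148.3 F [ 1.4 -3.  -1.4] Ftan -3.2
t 20.15 tcp [510.7 -96.5 109.3] th 0.143 rad 148.3 F [ 2.  -3.9 -1.7] Ftan -4.2
```

Emit:
apply_moves(
  steps=[
    [[0,-6,2,2,0,0,0.44],[0,-11,3.5,4,0,0,0.44],[0,-11,3.5,4,0,0,0.44]],
  ],
)

```text
clock: 20.45
tcp_pos: [508.5, -86.6, 109.5]
ee_rot: [137.0, 89.8, -50.6]
wrist_force: [3.6, -5.8, -2.5]
gripper_width: 0.277
```

Emit:
apply_moves(
  steps=[
    [[0,-5,0.8,2,0,0,0.44],[0,-8,1.3,3,0,0,0.44],[0,-8,1.3,3,0,0,0.44]],
  ],
)

```text
clock: 20.75
tcp_pos: [508.0, -78.9, 109.5]
ee_rot: [124.9, 89.8, -65.8]
wrist_force: [3.7, -7.3, -2.4]
gripper_width: 0.282
```

```bash
python3 - <<'E'
from ov import *
back((.24,.3,.36,.42,.48,.52))
E
```

```text
t 20.75 tcp [508.  -78.9 109.5] th 0.262 rad 148.8 F [ 3.7 -7.3 -2.4] Ftan -7.5
0.24 [0.5 3.5 0.3] -1.3
0.3 [ 0.5 -5.2  2.5] 2.2
0.36 [  0.4 -14.    4.1] 5.6
0.42 [  0.4 -23.    5.2] 9.0
0.48 [  0.4 -32.    5.7] 12.5
0.52 [  0.3 -38.    5.8] 14.8
```

Emit:
apply_moves(
  steps=[
    [[0,-3,1,1,0,0,0.44],[0,-6,2,2.3,0,0,0.44],[0,-6,2,2.3,0,0,0.44]],
  ],
)

```text
clock: 21.05
tcp_pos: [507.7, -73.5, 109.6]
ee_rot: [132.2, 89.6, -60.7]
wrist_force: [4.3, -9.4, -3.0]
gripper_width: 0.284
```

Emit:
apply_moves(
  steps=[
    [[0,-3,0.8,1,0,0,0.44],[0,-5,1,2,0,0,0.44],[0,-5,1,2,0,0,0.44]],
  ],
)

```text
clock: 21.35
tcp_pos: [507.8, -69.5, 109.5]
ee_rot: [125.8, 89.5, -69.1]
wrist_force: [4.3, -11.7, -4.3]
gripper_width: 0.277
```

```bash
python3 - <<'E'
from ov import *
back((.36,.42,.48,.52))
E
```

```text
t 21.35 tcp [507.8 -69.5 109.5] th 0.326 rad 148.7 F [  4.3 -11.7  -4.3] Ftan -11.7
0.36 [ 0.5 -4.7  2.5] 2.0
0.42 [  0.4 -13.5   4.2] 5.4
0.48 [  0.4 -22.4   5.5] 8.8
0.52 [  0.3 -28.4   6. ] 11.1
```

Emit:
apply_moves(
  steps=[
    [[0,-2,0.5,0.7,0,0,0.44],[0,-4,1,1.4,0,0,0.44],[0,-4,1,1.4,0,0,0.44]],
  ],
)

```text
clock: 21.65
tcp_pos: [507.9, -66.3, 109.5]
ee_rot: [124.8, 89.4, -71.5]
wrist_force: [4.2, -13.9, -4.5]
gripper_width: 0.282
```

```bash
python3 - <<'E'
from ov import *
back((.42,.3,.24,.18,.12,.06,0,-.01))
t=cap('top');back(())
s=cap('side');back(())
cv2.imwrite('pics/o9.png',np.hstack([crop(t,(170,290),60,60,6),crop(s,(180,280),60,60,6)]))
E
```

```text
t 21.65 tcp [507.9 -66.3 109.5] th 0.348 rad 148.6 F [  4.2 -13.9  -4.5] Ftan -13.8
0.42 [  0.4 -10.2   3.8] 4.1
0.3 [ 0.6  7.2 -0.7] -2.7
0.24 [ 0.7 15.7 -3.7] -6.2
0.18 [ 0.8 24.  -7.2] -9.6
0.12 [  0.8  32.  -11.2] -13.0
0.06 [  0.9  39.8 -15.7] -16.5
0 [  1.   47.4 -20.6] -19.9
-0.01 [  1.   48.6 -21.5] -20.5
t 21.7 tcp [507.9 -66.3 109.5] th 0.348 rad 148.6 F [  4.1 -13.8  -5. ] Ftan -13.7
t 21.75 tcp [507.9 -66.3 109.5] th 0.348 rad 148.6 F [  3.9 -13.9  -4.7] Ftan -13.8
```

View pics/o9.png

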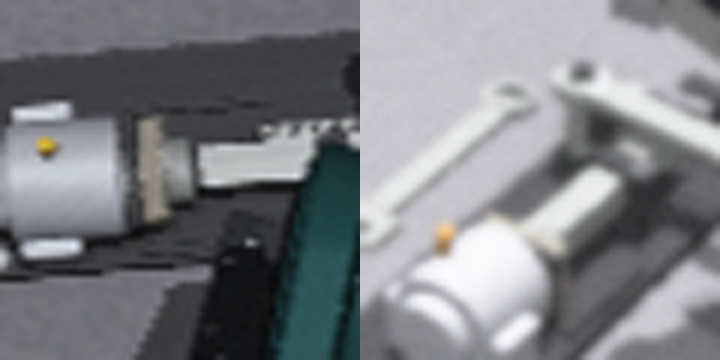

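Emit:
apply_moves(
  steps=[
    [[0,-1,0.3,0,0,0,0.44],[0,-1,0.3,0,0,0,0.44]],
  ],
)

```text
clock: 21.95
tcp_pos: [507.9, -65.5, 109.5]
ee_rot: [123.7, 89.4, -72.7]
wrist_force: [3.9, -13.9, -3.3]
gripper_width: 0.282
```

Emit:
apply_moves(
  steps=[
    [[0,8,-0.7,-2.7,0,0,0.44],[0,16.5,-3.5,-6,0,0,0.44],[0,25,-7,-9.5,0,0,0.44],[0,33,-11,-13,0,0,0.44],[0,41,-15.5,-16.5,0,0,0.44],[0,48.5,-20.5,-20,0,0,0.44],[0,49,-21,-20,0,0,0.44],[0,49,-21,-20,0,0,0.44]],
  ],
)

```text
clock: 22.75
tcp_pos: [512.9, -113.4, 109.2]
ee_rot: [-45.9, 89.9, 137.8]
wrist_force: [-0.1, -1.2, 0.5]
gripper_width: 0.281
```

```bash
python3 - <<'E'
from ov import *
back((0,))
E
```

```text
t 22.75 tcp [ 512.9 -113.4  109.2] th 0.029 rad 150.2 F [-0.1 -1.2  0.5] Ftan -1.1
0 [ 0.2  4.2 -1.3] -1.7
```

Emit:
apply_moves(
  steps=[
    [[0,4,-1.3,0,0,0,0.3],[0,4,-1.3,0,0,0,0],[0,4,-1.3,0,0,0,0],[0,4,-1.3,0,0,0,0],[-20,4,-1.3,0,0,0,0],[-60,4,-1.3,0,0,0,0],[-110,4,-1.3,0,0,0,0],[-110,4,-1.3,0,0,0,0]],
  ],
)

```text
clock: 23.55
tcp_pos: [518.2, -118.6, 227.9]
ee_rot: [158.1, 89.1, -18.2]
wrist_force: [-0.3, -0.4, 1.3]
gripper_width: 0.496
```

Emit:
apply_moves(
  steps=[
    [[-30,0,40,0,0,0,0],[-30,0,80,0,0,0,0],[-30,0,120,0,0,0,0],[-30,0,120,0,0,0,0]],
  ],
)

```text
clock: 23.95
tcp_pos: [391.9, -125.2, 249.2]
ee_rot: [58.3, 90.0, -118.0]
wrist_force: [-0.1, 0.3, -0.3]
gripper_width: 0.502
```

```bash
python3 - <<'E'
from ov import *
back(())
t=cap('top');s=cap('side')
cv2.imwrite('pics/o10.png',np.hstack([crop(t,(170,285),70,100,4),crop(s,(160,270),70,100,4)]))
for k in('handle','pad_centre'):
  a=nets.pinpoint('top',k);b=nets.pinpoint('side',k)
  print(k,[(round(d['p'],2),np.round(d['location'],1),np.round(atz(t,d['location'],105 if k=='handle' else 37),0)) for d in a[:5]],[(np.round(d['location'],1)) for d in b[:5]])
E
```

```text
t 23.95 tcp [ 391.9 -125.2  249.2] th 0.118 rad 270.4 F [-0.1  0.3 -0.3] Ftan 0.3
handle [(0.56, array([225.6, 376.4]), array([ 516., -120.,  105.]))] [array([191.6, 362.6])]
pad_centre [(0.63, array([198.3, 314.2]), array([603.,  51.,  37.])), (0.56, array([270.5, 367.9]), array([ 392., -100.,   37.])), (0.54, array([279.4, 293.8]), array([371., 112.,  37.]))] [array([232.5, 389.3]), array([249. , 362.5]), array([279.8, 362.9]), array([228.7, 306.3])]
```

```bash
python3 - <<'E'
from ov import *
t=cap('top');b=cv2.cvtColor(crop(t,(170,290),60,60,6),cv2.COLOR_BGR2GRAY)
a=cv2.cvtColor(cv2.imread('pics/o9.png')[:,:360],cv2.COLOR_BGR2GRAY)
for n,im in(('peak',a),('now',b)): print(n,im[140:200,110:215:5].mean(0).astype(int))
w=np.s_[110:225,115:200]
print(cv2.phaseCorrelate(a[w].astype(np.float32),b[w].astype(np.float32)),'px of 1/6 (2.5 mm/px)')
E
```

```text
peak [189 161 128 101  76  68 109 132 138 139 135 125 127 131 137 130 100  69
 104 132 143]
now [191 163 130 101  77  70 110 134 140 142 139 125 128 133 138 131 103  68
  72 115 141]
((-0.011735345999369429, -0.02995325684686634), 0.9016395233737098) px of 1/6 (2.5 mm/px)
```

The pad hasn't moved since peak load, so the piston stayed home. The handle is at rest and the arm is clear.

```bash
python3 -c "
from h import *
print(finish_job())"
```

```text
the job is handed in; nothing more can be done
None
```

The piston appears fully home and the handle is back at rest. I've handed the job in; it gave no verdict.

**What I did**
- I picked the pad farthest from the base, gripping it across its width. I stood it upright in the bed between the ram and the piston, and let go before touching the handle.
- I worked the handle with the fingers loosely around the grip. Strokes 1 and 2 closed the gap, and strokes 3 and 4 pushed the piston at about 8–9 N.
- Stroke 5 climbed steadily from 7.5 N to 13.8–13.9 N part-way through, so I stopped there, brought the handle back, opened the fingers and moved clear. The clock stood at about 24 s.

**Last checks**
- **Pad:** it has not moved measurably between peak load and the final picture, so the piston stayed home.
- **Handle:** the network found it at (516, −120), about 3 mm from the computed rest position.
- **Arm:** the wrist force was about zero, with nothing in contact.

**Less certain**
- **Solid point:** the last reading was 13.9 N, just under the nominal 14 N. I added only about 1 mm more and did not push further.
- **Stroke 2:** one reading at the end of the stroke was 17 N. I took it as the lever touching its forward stop, because it fell to 4.7 N within 0.2 s.
- **Final picture:** the viewer limit was reached, so I checked it by numbers only and did not look at it. I did not re-measure the other things on the bench; no contact with them was seen or felt.

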